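# Hang the short bushing caddy on the J-hook

## Task

Two wooden bushing caddies stand on the bench. Pick up the shorter one by its top bar and hang it on the steel J-hook of the stand: bring it sideways onto the hook so that the hook passes through its hand hole, then lower it so that the bar sits down in the hook's throat, and let it hang there level. Leave the longer caddy where it is.

Things in the scene. Friction and masses are not known exactly. Their poses are not given: they have to be found in the camera images.
- short_caddy_bar (a point): Shorter wooden caddy, loose, 0.15-0.3 kg: foot block 100 (x) x 56 (y) x 22 mm, 2 brass bushings each side; upright board in the middle, 100 long, 14 thick (y), top 146 mm up. Hand hole 70 long, 44 high, 50 to 94 mm above the underside; over it the bar to grasp, 52 high. Point: bar centre, 120 mm above the underside, 26 above the hole. x along the board, z up; same both ways round.
- long_caddy_bar (a point): The longer caddy, a bystander: same board thickness, hole and heights, but 170 mm long, with 4 bushings on each side. Point: centre of its bar, 120 mm above its underside. The caddies may stand in either place, both left of the hook stand.
- hook_throat (a point): Centre of the floor (upper face) of the steel J-hook's throat, 160 mm above the bench. The hook is flat strip, 30 mm wide (x), 4 thick. The throat is 40 mm long (y); the lip at its outer end and the shoulder at its post end rise 12 mm above the floor. y points out along the arm, away from the post, roughly to the left; z up. The lip's outer face is at y = +24 mm; the hook opens to that side.
- hook_stand: Fixed steel stand that carries the J-hook. Origin: centre of the underside of its round foot (110 mm across) on the bench. Post 18 mm thick, on the z axis, nothing higher than 178 mm. The hook's arm runs from it along +y, level; the throat's centre is 95 mm from the post's axis.

How it is judged:
By the outcome, as a careful person would: the job done as asked, in the order asked, and still so for the second after the job is handed in, with the robot touching nothing.
It also fails if it takes over 40 s, if anything falls off the work surface, if the arm or the gripper's body presses on something with over 40 N, if the wrist force passes 120 N, or if a joint passes its speed limit or range.

## Robot

A 6-joint arm with a two-finger parallel gripper is mounted at the origin on a cart in front of the work surface, level with it; the furniture and walls round the work are solid. World frame = base frame: x ahead of the robot, y to its left, z up, the work surface at z = 0. Lengths are in m, angles in degrees, forces in N, time in s.
With the tool pointing down it reaches from about 0.225 to 0.725 m from the base axis. Payload 3.1 kg.
Tool frame: the origin (TCP) lies between the finger pads; the fingertips stand 17 mm ahead of it and the grasp point (between the pads) lies 2 mm behind it; z points along the fingers, y is the line along which they close (so a half turn about z gives the same grasp; the last joint's range is limited). The gripper opens to 85 mm and grips with 20 to 120 N. Pads are 22 mm wide; open, the fingers measure 114 mm over their backs; the gripper's body (76 mm by 85 mm) begins 54 mm behind the grasp point. The pads swing forward as they close: fully open they stand 13 mm farther back than shut.
Start: joints at [-74.072, 2.75, 5.684, 92.934, 0, 82.678], TCP at [0.207, -0.482, 0.248] pointing down, gripper open.
Joint ranges: [-166.93, 166.93], [-56.73, 111.36], [-69.38, 81.34], [-121.58, 131.49], [-85.45, 84.26], [-180, 180]. Speed limits (degrees/s): [159.86, 159.86, 180, 180, 180, 180].

## Interface

Orientations are given as [roll, pitch, yaw] about the fixed x, y, z axes, in that order (R = Rz(yaw) Ry(pitch) Rx(roll)).
In Python, from workcell import * gives the robot as it stands. The module is installed in compiled form; this text tells all that it offers.
- The arm moves only by the tool arm_command, never from a script. Its argument "steps" is a list that holds one entry, the list of rows, each a list of 5 numbers: the shift along the tool's x, y, z in mm, then the turn about the tool's z in units of 10 degrees (1.0 is 10 degrees), then the opening in per cent of the stroke, from 0 (shut) to 100 (fully open). In form: [[[tx, ty, tz, twist, gripper], ...]]. A call has 1 to 20 rows; each row is the pose to reach, as a shift and turn from the pose commanded when the call began, along the tool's axes at that moment; what a row does not reach only later rows make up. A row lasts 1/8 s, in which the tool goes at most 62.5 mm and 10.7 degrees, less where a joint would pass 70% of its speed; a pose out of reach is approached as far as the arm can. A call with a gripper value outside its range is refused whole. The fingers move at their own pace and stop on an object; "force" is the grip in N (left out, the last holds). Time passes only in rows, so rows that repeat a pose let the fingers close. It gives the time, the measured TCP pose, the force, the opening and the grip force at its end, in the units of the state.
- observe(): the state, without advancing time (a new reading comes with each control period).
- snapshot(name): name is "scene" or "side" or "wrist"; returns a dict with "image" (420x560x3 uint8, blue, green, red), "K" (3x3 intrinsics, pixels), "k1" (the pictures are not rectified: a ray, as slopes to the right and down, at radius r is drawn at 1 + k1 r^2 times it, then the intrinsics apply), "world_from_camera" (4x4, takes a point from camera to world coordinates). Camera axes: x right, y down, z forward; pixel columns grow to the right and rows downward; lengths in m; the calibration is good to about 2 mm. A picture is of the moment at which its call begins. There is no depth.
- finish_job(): hands the job in; it is judged then, once.
The state is a dict: "time_s": time; "qpos": joint angles; "dq": joint speeds; "joint_torque": joint torques, N m; "position": TCP position; "tcp_rot": TCP orientation; "contact_force": force on the tool from outside, world axes, zero at the start; "moment": the same for the moment, N m; "finger_gap": finger opening in m; "grip_force": force on a finger pad.
Only numpy, scipy, OpenCV 4.12 (cv2) and the standard library are available. Lean on these libraries where they do the work, as an engineer would, in place of code of your own. Each camera call takes 0.05 s, during which the arm holds its last target. There are 200 camera calls.

## Working session

There is one attempt and no reset: what is moved stays moved. The work goes in short steps, Python scripts to look and compute and a tool call to move; the robot and the scene stay as the last step left them, time stands still between calls to the robot, and variables do not carry over. Pictures are saved under pics/ and viewed, at most 11 in all, crops included, and the job is handed in when it is done.

Besides the shell and the picture viewer there is one more tool, called after "Request:" as a command line: name --argument value ..., lists and objects as JSON in quotes. arm_command: Moves the arm, as the interface text tells. Its arguments: {"type":"object","properties":{"steps":{"type":"array","items":{"type":"array","items":{"type":"array","items":{"type":"number"}}}},"force":{"type":"number"}},"required":["steps"]}

```bash
mkdir -p pics; cat > h.py <<'E'
from workcell import *
import numpy as np, cv2
def ray(s,u,v):
    K=s["K"];k1=s["k1"];T=np.array(s["world_from_camera"])
    K=np.array(K)
    d=np.array([(u-K[0,2])/K[0,0],(v-K[1,2])/K[1,1]]);x=d.copy()
    for _ in range(30): x=d/(1+k1*(x@x))
    return T[:3,3],T[:3,:3]@np.array([x[0],x[1],1])
def onz(s,u,v,z):
    o,d=ray(s,u,v);return o+d*(z-o[2])/d[2]
def proj(s,p):
    T=np.array(s["world_from_camera"]);K=np.array(s["K"])
    c=T[:3,:3].T@(np.array(p)-T[:3,3]);x=c[:2]/c[2];x=x*(1+s["k1"]*(x@x))
    return K[0,0]*x[0]+K[0,2],K[1,1]*x[1]+K[1,2]
E
python3 - <<'E'
from h import *
o=observe();print(o["time_s"],o["position"],o["tcp_rot"],o["finger_gap"])
for n in("scene","side"):
    s=snapshot(n);cv2.imwrite(f"pics/{n}0.png",s["image"]);print(n,np.round(s["world_from_camera"],3).tolist(),np.round(s["K"],1).tolist(),s["k1"])
E
```

```text
0.0 [ 0.20707992 -0.48181572  0.2471263 ] [-1.79867660e+02 -1.74991876e-02  2.32501064e+01] 0.08537210079766253
scene [[-0.752, -0.498, 0.433, 0.036], [-0.659, 0.55, -0.513, 0.489], [0.017, -0.67, -0.742, 0.904], [0.0, 0.0, 0.0, 1.0]] [[438.8, 0.0, 282.2], [0.0, 438.8, 207.2], [0.0, 0.0, 1.0]] 0.042388705272051935
side [[-1.0, 0.01, 0.029, 0.445], [-0.022, 0.445, -0.895, 0.814], [-0.022, -0.896, -0.444, 0.533], [0.0, 0.0, 0.0, 1.0]] [[394.2, 0.0, 282.1], [0.0, 394.2, 211.0], [0.0, 0.0, 1.0]] -0.08624537081262798
```

View pics/scene0.png

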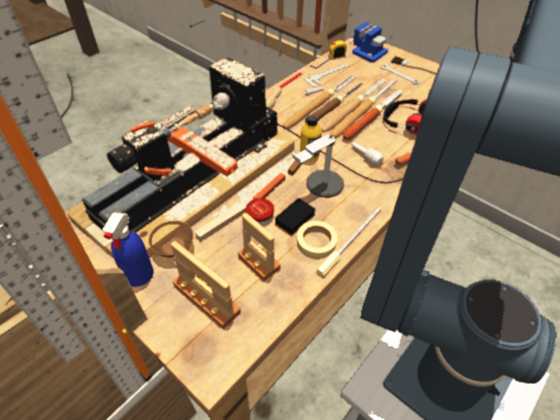

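View pics/side0.png

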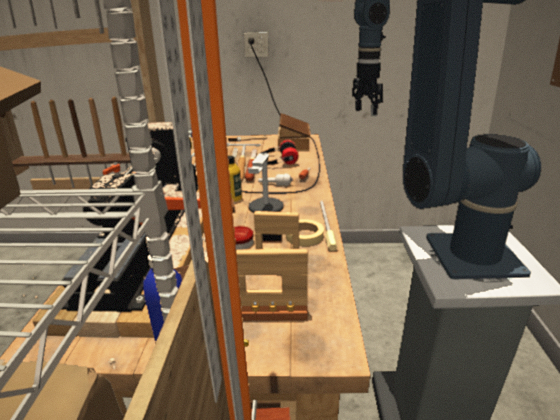

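The scene view shows the long caddy at about (205,285), the short one at (258,245), and the hook stand at (322,165) with its foot at (325,183). In the side view the short caddy is at (276,230) and the hook at (263,170). I'll enlarge both to pick corners.

```bash
python3 - <<'E'
from h import *
a=cv2.imread("pics/scene0.png");b=cv2.imread("pics/side0.png")
c1=cv2.resize(a[200:290,225:295],None,fx=6.6,fy=6.6,interpolation=cv2.INTER_CUBIC)
c2=cv2.resize(a[125:200,285:350],None,fx=5,fy=5,interpolation=cv2.INTER_CUBIC)
def put(W,c,x,y): W[y:y+c.shape[0],x:x+c.shape[1]]=c[:600-y,:800-x]
W=np.zeros((600,800,3),np.uint8);put(W,c1,0,0);put(W,c2,470,0);cv2.imwrite("pics/c1.png",W)
W=np.zeros((600,800,3),np.uint8)
put(W,cv2.resize(b[205:255,245:310],None,fx=6,fy=6,interpolation=cv2.INTER_CUBIC),0,0)
put(W,cv2.resize(b[145:215,240:290],None,fx=8,fy=8,interpolation=cv2.INTER_CUBIC),400,0)
cv2.imwrite("pics/c2.png",W)
E
```

```text
(no output)
```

View pics/c1.png

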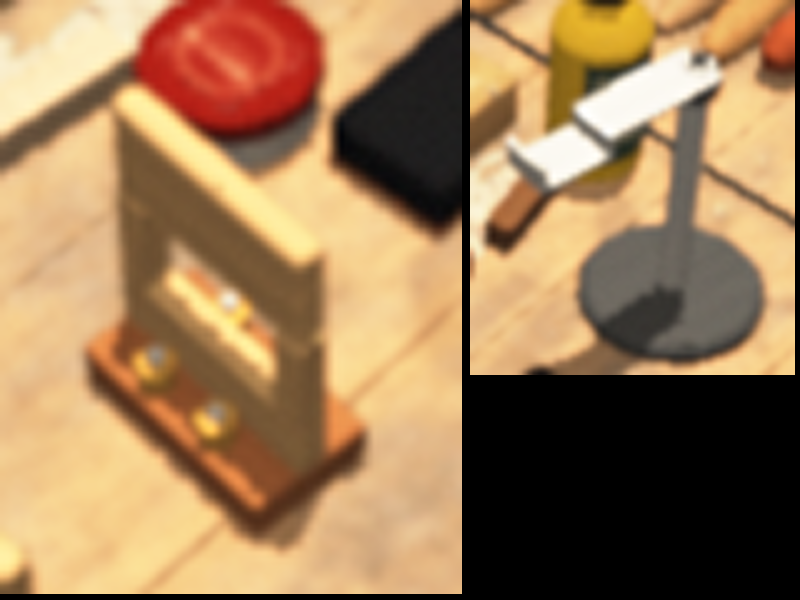

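View pics/c2.png

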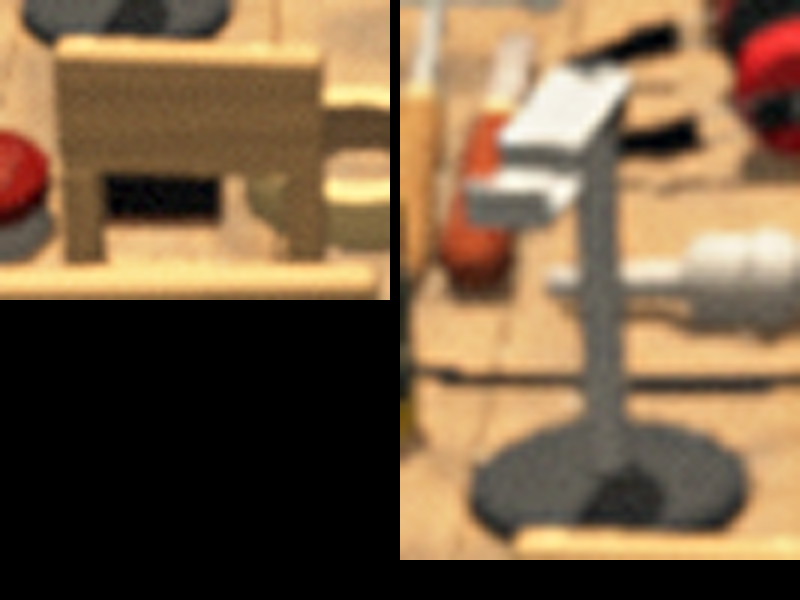

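The crops show the caddy's top bar face, with ends at scene px (243,215) and (273,238), its foot corners, and the hook: shoulder edge, lip and round foot. I'll triangulate these from the two views.

```bash
python3 - <<'E'
from h import *
A=snapshot("scene");B=snapshot("side")
a=lambda x,y:((x+.5)/6.6-.5+225,(y+.5)/6.6-.5+200)
a2=lambda x,y:((x-470+.5)/5-.5+285,(y+.5)/5-.5+125)
b=lambda x,y:((x+.5)/6-.5+245,(y+.5)/6-.5+205)
b2=lambda x,y:((x-400+.5)/8-.5+240,(y+.5)/8-.5+145)
def P(t,s,f,pts,z):
    for p in pts: print(t,p,np.round(onz(s,*f(*p),z)[:3],4))
P("top",A,a,[(118,105),(140,88),(300,265),(325,245)],.146)
P("foot0",A,a,[(258,525),(90,375),(363,450)],0)
P("topS",B,b,[(60,40),(323,50),(58,55),(323,68)],.146)
P("disc",A,a2,[(671,290)],.006)
P("discS",B,b2,[(608,485)],.006)
P("arm",A,a2,[(613,148),(718,78),(575,108),(688,50)],.172)
P("lip",A,a2,[(510,138),(550,188)],.172)
P("armS",B,b2,[(500,140),(583,150),(548,68),(632,70)],.172)
P("lipS",B,b2,[(468,190),(552,200)],.172)
W=snapshot("wrist");print(np.round(W["world_from_camera"],3).tolist(),np.round(W["K"]).tolist(),W["k1"])
E
```

```text
top (118, 105) [0.529  0.0447 0.146 ]
top (140, 88) [0.5289 0.034  0.146 ]
top (300, 265) [0.4351 0.0543 0.146 ]
top (325, 245) [0.4346 0.0425 0.146 ]
foot0 (258, 525) [0.4425 0.0698 0.    ]
foot0 (90, 375) [0.5358 0.0633 0.    ]
foot0 (363, 450) [0.4356 0.0195 0.    ]
topS (60, 40) [0.5313 0.0347 0.146 ]
topS (323, 50) [0.4345 0.045  0.146 ]
topS (58, 55) [0.531 0.047 0.146]
topS (323, 68) [0.4347 0.0593 0.146 ]
disc (671, 290) [ 0.5317 -0.2881  0.006 ]
discS (608, 485) [ 0.5318 -0.2889  0.006 ]
arm (613, 148) [ 0.5242 -0.2059  0.172 ]
arm (718, 78) [ 0.5181 -0.2862  0.172 ]
arm (575, 108) [ 0.5581 -0.2171  0.172 ]
arm (688, 50) [ 0.5438 -0.2941  0.172 ]
lip (510, 138) [ 0.5677 -0.1767  0.172 ]
lip (550, 188) [ 0.5286 -0.1613  0.172 ]
armS (500, 140) [ 0.5584 -0.2191  0.172 ]
armS (583, 150) [ 0.5289 -0.2075  0.172 ]
armS (548, 68) [ 0.5479 -0.2983  0.172 ]
armS (632, 70) [ 0.5167 -0.2945  0.172 ]
lipS (468, 190) [ 0.5646 -0.1695  0.172 ]
lipS (552, 200) [ 0.5358 -0.1589  0.172 ]
[[0.396, -0.872, -0.288, 0.281], [-0.918, -0.377, -0.123, -0.451], [-0.002, 0.314, -0.95, 0.373], [0.0, 0.0, 0.0, 1.0]] [[344.0, 0.0, 276.0], [0.0, 344.0, 210.0], [0.0, 0.0, 1.0]] -0.02489984438206407
```

Request:
arm_command --steps '[[[0,0,-40,-1,60],[20,-6,-75,-2,60],[50,-15,-75,-3,60],[85,-25,-75,-4,60],[120,-36,-75,-5,60],[155,-46,-75,-6,60],[190,-57,-75,-7,60],[225,-67,-75,-8,60],[260,-77,-75,-9,60],[295,-88,-75,-10,60],[330,-98,-75,-11,60],[360,-107,-75,-12,60],[390,-116,-75,-13,60],[410,-122,-75,-14,60],[422,-126,-75,-14.9,60],[422,-126,-75,-14.9,60],[422,-126,-75,-14.9,60]]]'

```text
time_s: 2.38
position: [0.5449, -0.2003, 0.3232]
tcp_rot: [-180.0, -0.0, 172.1]
contact_force: [0.2, 0.1, 0.1]
finger_gap: 0.0514
grip_force: 0.0
```

```bash
python3 - <<'E'
from h import *
o=observe();print(o["time_s"],o["position"],o["tcp_rot"],o["finger_gap"],o["qpos"])
W=snapshot("wrist");cv2.imwrite("pics/w1.png",W["image"])
A=snapshot("scene");B=snapshot("side")
print("bottle",onz(A,312,158,0),onz(B,236,203,0))
for p in [(176,243),(230,285)]: print("long top",onz(A,*p,.146))
print("hook guess",proj(W,(.545,-.1945,.16)))
E
```

```text
2.375 [ 0.54488812 -0.20031384  0.32323349] [-1.79988290e+02 -2.51688929e-02  1.72108899e+02] 0.05135314945800418 [-2.67919866e+01  1.34644099e+01  2.62443035e+01  1.02799912e+02
 -1.92315826e-02 -1.89008847e+01]
bottle [ 6.30480872e-01 -3.52565422e-01  1.11022302e-16] [ 0.62849116 -0.31993705  0.        ]
long top [0.57965407 0.19606429 0.146     ]
long top [0.41767742 0.19229262 0.146     ]
hook guess (np.float64(283.01370352766054), np.float64(193.80392090511765))
```

View pics/w1.png

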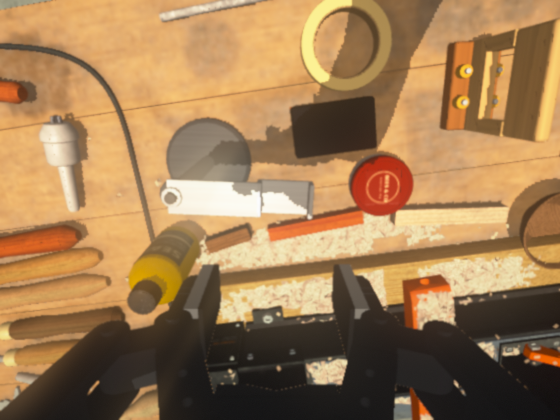

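The wrist view shows the hook from its post end at (163,195) to its lip at about (312,200), with the shoulder edge at x≈262. The short caddy is at upper right. Nothing tall stands near the throat. Next I'll fit the strip with a mask.

```bash
python3 - <<'E'
from h import *
W=snapshot("wrist");I=W["image"]
hsv=cv2.cvtColor(I,cv2.COLOR_BGR2HSV)
m=((hsv[...,1]<60)&(hsv[...,2]>130)).astype(np.uint8)
m[:,:150]=0;m[:,320:]=0;m[:165]=0;m[225:]=0
for u in (185,200,215,230,245,258,266,275,285,295,305):
    v=np.where(m[:,u])[0]; 
    if len(v): print(u,v.min(),v.max(),len(v), np.round(onz(W,u,v.min()-.5,.172)[:2],4),np.round(onz(W,u,v.max()+.5,.172)[:2],4))
rows=[(v,np.where(m[v])[0]) for v in range(186,214,4)]
for v,u in rows: print(v,u.min(),u.max(),np.round(onz(W,u.max()+.5,v,.172)[:2],4))
c=cv2.resize(I[160:235,150:330],None,fx=4.4,fy=4.4,interpolation=cv2.INTER_CUBIC)
d=cv2.resize(I[10:150,430:560],None,fx=1.9,fy=1.9,interpolation=cv2.INTER_CUBIC)
X=np.zeros((600,800,3),np.uint8);X[:330,:792]=c;X[332:332+266,:247]=d;cv2.imwrite("pics/c3.png",X)
E
```

```text
185 165 213 36 [ 0.5065 -0.2702] [ 0.5477 -0.2793]
200 180 214 35 [ 0.5204 -0.2606] [ 0.5503 -0.2668]
215 165 214 50 [ 0.5098 -0.246 ] [ 0.552  -0.2542]
230 165 215 51 [ 0.5115 -0.234 ] [ 0.5546 -0.2417]
245 166 216 40 [ 0.5139 -0.222 ] [ 0.5572 -0.2292]
258 182 216 35 [ 0.5285 -0.2136] [ 0.5587 -0.2182]
266 180 212 33 [ 0.5277 -0.2068] [ 0.5561 -0.2109]
275 181 212 32 [ 0.5296 -0.1996] [ 0.5571 -0.2034]
285 181 213 33 [ 0.5307 -0.1914] [ 0.5591 -0.1951]
295 182 213 32 [ 0.5326 -0.1834] [ 0.5603 -0.1867]
305 182 213 32 [ 0.5337 -0.1752] [ 0.5614 -0.1783]
186 166 312 [ 0.5384 -0.1695]
190 163 312 [ 0.5418 -0.1698]
194 161 312 [ 0.5452 -0.1702]
198 162 312 [ 0.5487 -0.1706]
202 164 312 [ 0.5521 -0.1709]
206 168 311 [ 0.5555 -0.1721]
210 169 311 [ 0.5591 -0.1725]
```

View pics/c3.png

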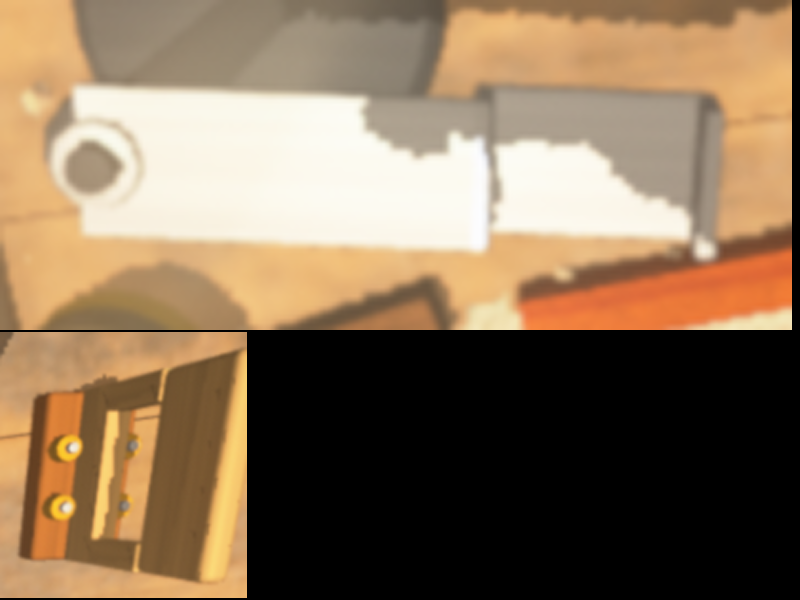

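The crop confirms the strip, with its shoulder edge at u≈261 and lip face at u≈313.5. That puts the throat near (0.547, -0.194) with hook yaw about -9.5°. Next I move over the short caddy.

Request:
arm_command --steps '[[[20,45,0,0,60],[40,95,10,-0.1,60],[60,145,25,-0.2,60],[80,195,45,-0.24,60],[96,234,60,-0.24,60],[96,234,60,-0.24,60],[96,234,60,-0.24,60]]]'

```text
time_s: 3.45
position: [0.4818, 0.0443, 0.2637]
tcp_rot: [-180.0, 0.1, 174.6]
contact_force: [-0.4, -0.4, 0.5]
finger_gap: 0.0512
grip_force: 0.0
```

```bash
python3 - <<'E'
from h import *
o=observe();print(o["time_s"],o["position"],o["tcp_rot"],o["finger_gap"])
W=snapshot("wrist");I=W["image"]
c,s=np.cos(np.radians(-5.5)),np.sin(np.radians(-5.5))
for x in(-.05,.05):
  for y in(-.007,.007):
    p=proj(W,(.4825+c*x-s*y,.046+s*x+c*y,.146)); print(np.round(p,1)); 
c=cv2.resize(I,(800,600),interpolation=cv2.INTER_CUBIC);cv2.imwrite("pics/w2.png",c)
cv2.imwrite("pics/w2raw.png",I)
E
```

```text
3.45 [0.48182329 0.04433007 0.26370245] [-1.79967156e+02  5.41418116e-02  1.74630321e+02] 0.0512452378811519
[269.2 143.7]
[289.2 143.8]
[269.5 271.5]
[287.2 271.6]
```

View pics/w2.png

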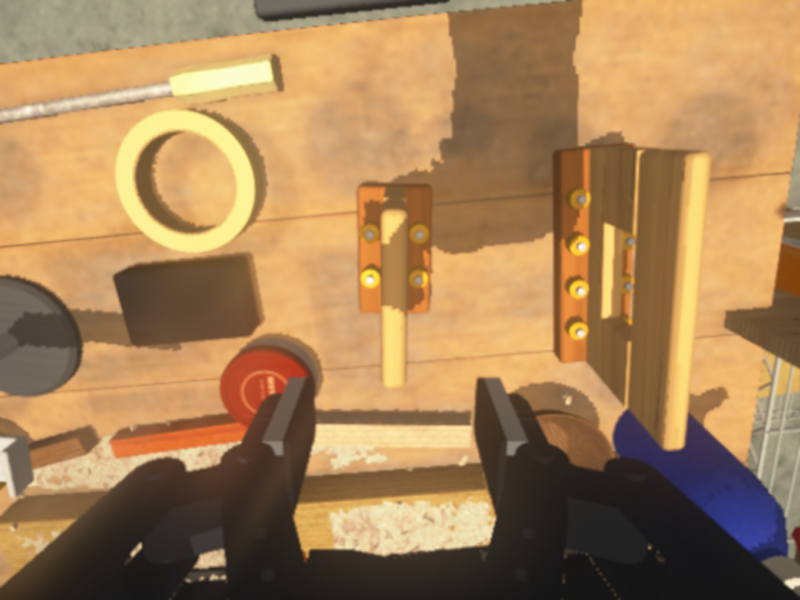

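The bar top runs from about (395,209) to (393,387) in the 800-wide picture. It lies nearly along the image vertical and is centred between the fingers (x 305 and 478). Now I'll work out the exact offset.

```bash
python3 - <<'E'
from h import *
W=snapshot("wrist");I=W["image"];h=cv2.cvtColor(I,cv2.COLOR_BGR2HSV)
P=[]
for v in range(160,268,12):
    r=I[v,258:296].astype(int).sum(1); g=np.abs(np.diff(r)); 
    a=np.argsort(-g)[:2]; a=np.sort(a); print(v,258+a+.5,g[a])
e=[onz(W,276.0,146.5,.146),onz(W,275.3,270.8,.146)]
print(e,np.mean(e,0),np.degrees(np.arctan2(*(e[1]-e[0])[[1,0]])))
E
```

```text
160 [267.5 277.5] [112  94]
172 [265.5 266.5] [37 40]
184 [263.5 266.5] [31 36]
196 [261.5 266.5] [71 69]
208 [266.5 284.5] [46 28]
220 [267.5 285.5] [65 63]
232 [283.5 285.5] [55 50]
244 [268.5 285.5] [53 46]
256 [268.5 283.5] [57 46]
[array([0.43482836, 0.04801659, 0.146     ]), array([0.53184832, 0.03841778, 0.146     ])] [0.48333834 0.04321719 0.146     ] -5.650256571658662
```

Request:
arm_command --steps '[[[-1,0,40,0,60],[-1,0,80,0,60],[-1,0,110,0,60],[-1,0,125,0,60],[-1,0,130,0,60],[-1,0,130,0,60],[-1,0,130,0,45],[-1,0,130,0,30],[-1,0,130,0,15],[-1,0,130,0,0],[-1,0,130,0,0],[-1,0,130,0,0],[-1,0,130,0,0],[-1,0,130,0,0],[-1,0,130,0,0]]]' --force 60

```text
time_s: 5.42
position: [0.4832, 0.0445, 0.1341]
tcp_rot: [-180.0, 0.1, 174.6]
contact_force: [-1.3, -1.2, 5.3]
finger_gap: 0.0131
grip_force: 59.3
```

Request:
arm_command --steps '[[[0,0,-10,0,0],[0,0,-30,0,0],[0,0,-55,0,0],[0,0,-80,0,0],[0,0,-91,0,0],[-5,-10,-91,0,0],[-20,-35,-91,0.1,0],[-40,-70,-91,0.2,0],[-60,-105,-91,0.3,0],[-75,-135,-91,0.35,0],[-86,-154,-91,0.41,0],[-91,-162,-91,0.41,0],[-91,-162,-91,0.41,0],[-91,-162,-91,0.41,0]]]'

```text
time_s: 7.18
position: [0.5579, -0.124, 0.2244]
tcp_rot: [180.0, -0.0, 170.6]
contact_force: [0.1, -0.2, -1.5]
finger_gap: 0.013
grip_force: 58.7
```

```bash
python3 - <<'E'
from h import *
o=observe();print(o["time_s"],o["position"],o["tcp_rot"],o["finger_gap"],o["contact_force"])
W=snapshot("wrist")["image"];A=snapshot("scene")["image"];B=snapshot("side")["image"]
X=np.zeros((600,800,3),np.uint8)
X[:300,:400]=cv2.resize(W,(400,300))
X[:300,400:]=cv2.resize(A[90:240,230:430],(400,300),interpolation=cv2.INTER_CUBIC)
X[300:,:]=cv2.resize(B[100:220,220:380],(800,600),interpolation=cv2.INTER_CUBIC)[100:400]
cv2.imwrite("pics/p3.png",X)
E
```

```text
7.175 [ 0.5578869  -0.12402866  0.22439936] [ 1.79965426e+02 -2.37780756e-02  1.70620563e+02] 0.013000577222968353 [ 0.09464346 -0.24828786 -1.5368624 ]
```

View pics/p3.png

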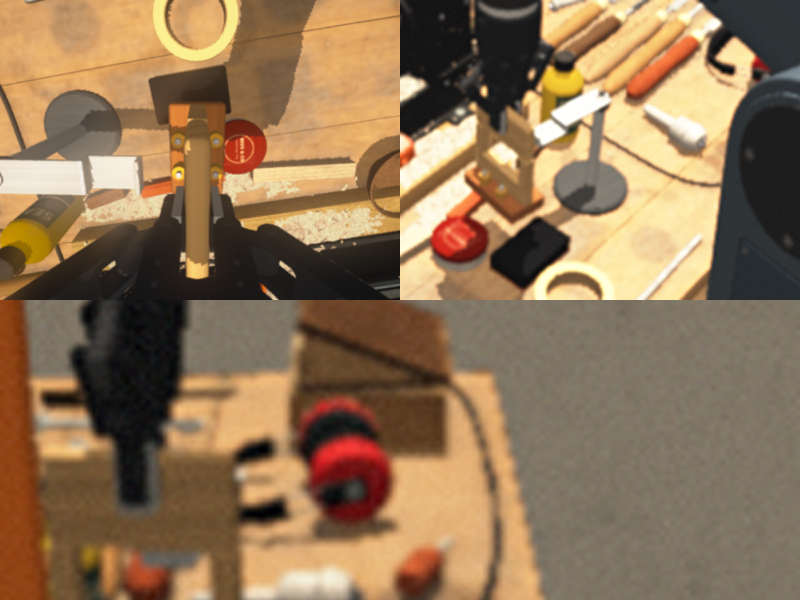

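The caddy hangs level in the grip. The wrist panel (top left) shows the hook lip at (142,178), in line with the board. The side panel shows the lip inside the hand hole at (170,555). Next I slide it sideways onto the hook and start lowering.

Request:
arm_command --steps '[[[0,-8,0,0,0],[0,-18,0,0,0],[0,-28,0,0,0],[0,-38,0,0,0],[0,-48,0,0,0],[0,-58,0,0,0],[0,-67,0,0,0],[0,-71,0,0,0],[0,-71,0,0,0],[0,-71,0,0,0],[0,-71,6,0,0],[0,-71,12,0,0],[0,-71,17,0,0],[0,-71,20,0,0],[0,-71,20,0,0],[0,-71,20,0,0]]]'

```text
time_s: 9.32
position: [0.5466, -0.1952, 0.2045]
tcp_rot: [-180.0, 0.0, 170.6]
contact_force: [0.1, -0.2, -2.7]
finger_gap: 0.013
grip_force: 58.7
```

```bash
python3 - <<'E'
from h import *
o=observe();print(o["time_s"],o["position"],o["tcp_rot"],o["finger_gap"],o["contact_force"],o["moment"])
W=snapshot("wrist")["image"];A=snapshot("scene")["image"];B=snapshot("side")["image"]
X=np.zeros((600,800,3),np.uint8)
X[:300,:400]=cv2.resize(W[120:330,130:410],(400,300))
X[:300,400:]=cv2.resize(A[90:240,230:430],(400,300),interpolation=cv2.INTER_CUBIC)
X[300:,:400]=cv2.resize(B[140:215,215:315],(400,300),interpolation=cv2.INTER_CUBIC)
cv2.imwrite("pics/p4.png",X)
E
```

```text
9.325 [ 0.54661311 -0.19515104  0.20452708] [-1.79993046e+02  2.32845776e-02  1.70552005e+02] 0.01303649861125671 [ 0.07680204 -0.18680374 -2.71342662] [-0.00586379  0.01871727 -0.04517221]
```

View pics/p4.png

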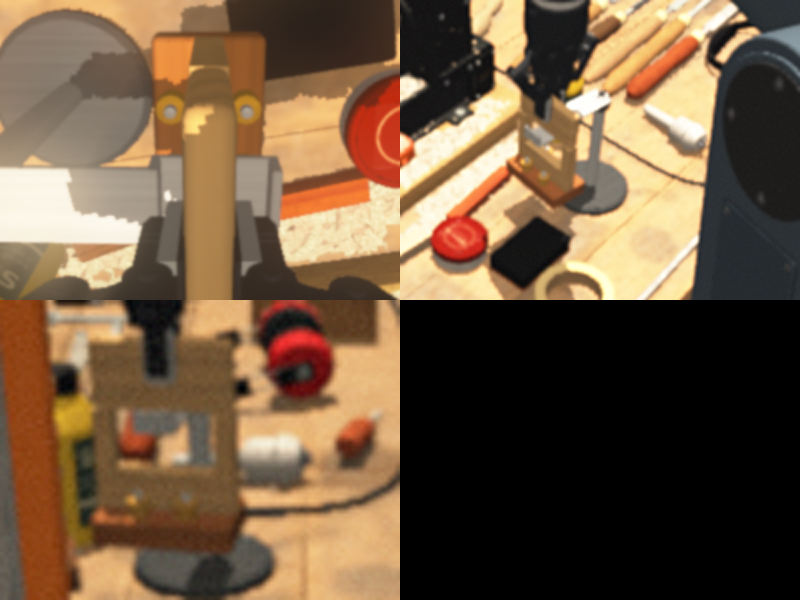

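The hook passes through the hand hole. In the wrist panel the bar (x 183–237) sits between the shoulder (160) and the lip (280), and the caddy is level. I lower the last few millimetres gently.

Request:
arm_command --steps '[[[0,0,1,0,0],[0,0,2,0,0],[0,0,3,0,0],[0,0,3.5,0,0],[0,0,4,0,0],[0,0,4,0,0]]]'

```text
time_s: 10.22
position: [0.5464, -0.1951, 0.2002]
tcp_rot: [180.0, -0.0, 170.5]
contact_force: [-0.7, -0.2, -1.9]
finger_gap: 0.0134
grip_force: 58.7
```

Request:
arm_command --steps '[[[0,0,0.5,0,0],[0,0,0.5,0,0],[0,0,1,0,0],[0,0,1,0,0]]]'

```text
time_s: 10.72
position: [0.5465, -0.1952, 0.2001]
tcp_rot: [-180.0, 0.0, 170.6]
contact_force: [-1.5, 0.6, 2.1]
finger_gap: 0.013
grip_force: 59.3
```

Contact is at the expected height, with the reading up from -2.7 to +2.1 N. I release slowly.

Request:
arm_command --steps '[[[0,0,0,0,0],[0,0,0,0,14],[0,0,0,0,17],[0,0,0,0,20],[0,0,0,0,24],[0,0,0,0,28],[0,0,0,0,34],[0,0,0,0,40],[0,0,0,0,40],[0,0,0,0,40],[0,0,0,0,40]]]' --force 20

```text
time_s: 12.1
position: [0.5465, -0.1951, 0.1993]
tcp_rot: [-180.0, -0.0, 170.6]
contact_force: [-0.3, -0.0, -0.0]
finger_gap: 0.0344
grip_force: 0.0
```

```bash
python3 - <<'E'
from h import *
o=observe();print(o["time_s"],o["position"],o["finger_gap"],o["contact_force"])
W=snapshot("wrist")["image"];A=snapshot("scene")["image"];B=snapshot("side")["image"]
X=np.zeros((600,800,3),np.uint8)
X[:300,:400]=cv2.resize(W[120:330,130:410],(400,300))
X[:300,400:]=cv2.resize(A[90:240,230:430],(400,300),interpolation=cv2.INTER_CUBIC)
X[300:,:400]=cv2.resize(B[140:215,215:315],(400,300),interpolation=cv2.INTER_CUBIC)
cv2.imwrite("pics/p5.png",X)
E
```

```text
12.1 [ 0.5465003  -0.19510572  0.19929676] 0.034445514749491236 [-0.33332135 -0.00103357 -0.04113318]
```

View pics/p5.png

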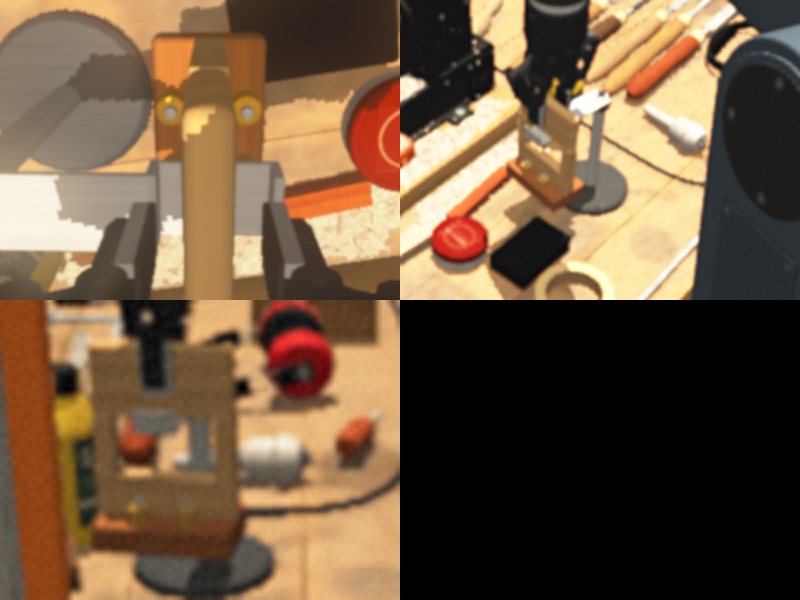

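The fingers are clear on both sides of the bar, at x 150 and 265 against the bar's 183–235. The caddy hangs level on the hook, so I retreat straight up.

Request:
arm_command --steps '[[[0,0,-3,0,40],[0,0,-10,0,40],[0,0,-22,0,40],[0,0,-40,0,40],[0,0,-65,0,40],[0,0,-90,0,40],[0,0,-115,0,40],[0,0,-130,0,40],[0,0,-130,0,40],[0,0,-130,0,40],[0,0,-130,0,40],[0,0,-130,0,40],[0,0,-130,0,40]]]'

```text
time_s: 13.88
position: [0.5463, -0.195, 0.3289]
tcp_rot: [180.0, -0.0, 170.6]
contact_force: [-0.1, -0.1, -0.1]
finger_gap: 0.0342
grip_force: 0.0
```

```bash
python3 - <<'E'
from h import *
o=observe();print(o["time_s"],o["position"],o["contact_force"])
W=snapshot("wrist")["image"];A=snapshot("scene")["image"];B=snapshot("side")["image"]
X=np.zeros((600,800,3),np.uint8)
X[:300,:400]=cv2.resize(W,(400,300))
X[:300,400:]=cv2.resize(A[90:240,230:430],(400,300),interpolation=cv2.INTER_CUBIC)
X[300:,:400]=cv2.resize(B[140:215,215:315],(400,300),interpolation=cv2.INTER_CUBIC)
X[300:,400:]=cv2.resize(A[130:355,100:400],(400,300),interpolation=cv2.INTER_CUBIC)
cv2.imwrite("pics/p6.png",X)
E
```

```text
13.875 [ 0.54633564 -0.19500657  0.32885035] [-0.08504578 -0.11517669 -0.07269633]
```

View pics/p6.png

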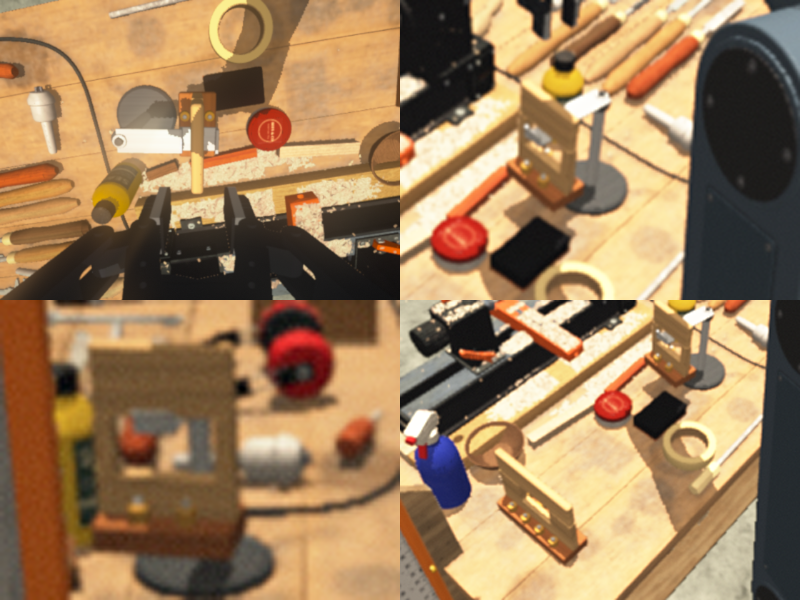

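The caddy hangs level on the hook with the gripper well clear, and the long caddy, at (545,505) in the lower-right panel, has not moved. I hand the job in.

```bash
python3 -c "
from workcell import *
print(finish_job())"
```

```text
the job is handed in; nothing more can be done
None
```

The short caddy hangs level in the J-hook's throat with the gripper clear of it, the long caddy was left where it stood, and I handed the job in at about 14 s; no verdict was returned.

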